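# Pack the deep bit case into the toolbox

## Task

The toolbox is being packed for a house call: from the row of upright cases in the plywood rack, take the one that reaches farthest back - tip it forward by its top edge, then grip it at its spine and draw it out. Set it down, not dropped, standing upright in the free bay of the green toolbox and shut the toolbox lid fully. Leave the other cases standing in the rack and the drinks can behind undisturbed.

Things in the scene. Friction and masses are not known exactly. Their poses are not given: they have to be found in the camera images.
- deep_case_center (a point): Centre of the case to take: grey hard-plastic block 105 mm deep (x), 38 thick (y), 150 high (z), 0.27 to 0.53 kg. x points from its spine (the face towards the robot, in line with the other spines) to its back. In any of the rack's five places, under 2.5 mm from its neighbours; known by its depth: its back (two black latches, theirs one) stands 25 mm farther back than theirs.
- deep_case: The same deep case. Origin: foot of the spine, mid thickness, 52.5 mm in front of and 75 mm below the centre; same axes. Tipped forward by more than about 0.65 rad and let go, it stays leaning on the rack's front rail; tipped less, it falls back.
- rack: Plywood rack, fixed, open above and in front. Origin: on the bench, mid width, in the plane of the spines; x to the back, y along the row. Floor 12 mm above the bench, inside width 204 mm. End boards 10 mm thick, 110 mm above the bench, x = 0 to 148 mm. A lip 34 mm above the bench closes the back at x = 138 mm; above it the space behind the cases is open.
- rail_top (a point): Middle of the top of the rack's smooth round steel front rail (10 mm thick, along y, just in front of the spines), 62 mm above the bench, 50 mm above the rack's floor. It stops a case from sliding out; a case tipped by its top back edge turns over this rail while its foot slides back.
- case_a: One of four other cases, which stay in the rack: like the deep case but 80 mm deep. Origin: foot of the spine, mid thickness; x to the back, z up.
- case_b: Another of the four, as case_a.
- case_c: Another of the four, as case_a.
- case_d: Another of the four, as case_a.
- toolbox: Green steel toolbox, fixed, 180 mm (x) by 330 mm (y), walls 4 mm thick, rim 110 mm above the bench. Origin: on the bench under its middle; x to the hinge side, y along it. The free bay is at its +y end; the rest holds a battery and sockets, lower than the 65 mm divider.
- bay_floor (a point): Middle of the free bay's floor, 5 mm above the bench; axes as the toolbox. The bay measures 172 mm (x) by 112 mm (y), between the outer walls (110 mm above the bench) and a divider (65 mm above the bench) on its -y side. The case stands over this point with its depth along x, spine to -x; it comes 45 mm above the rim, and the hollow lid clears it.
- lid (a joint): Angle of the toolbox lid: 0 shut, about 1.5 standing open, limit 1.75 rad. A stiff friction hinge (0.4 N m) holds it where it is left; it weighs 0.35 kg.
- lid_hinge (a point): Middle of the hinge line, on the far rim, 110 mm above the bench. This frame turns with the lid about y: at lid = 0 its axes are the toolbox's. The lid is a hollow dome 56 mm high (outer top face at z = 56 mm) that reaches 184 mm along -x and 168 mm either way along y. A carrying handle stands 18 mm off its top face at x = -90 mm, 124 mm long in y.
- lid_edge (a point): Point on the lid's outer top face, mid length, 23 mm from the free front edge: at x = -160, z = 56 mm in the frame of lid_hinge. With the lid open this face looks away from the robot; pushed here, from behind and then down, the lid shuts.
- can: Plain drinks can, 62 mm across, 115 mm high, standing behind, between rack and toolbox. Origin under its centre.
There are look-alikes about, which are no part of the job. What is shaped like the deep_case but blue or pink is not meant.

How it is judged:
By the outcome, as a careful person would: the job done as asked, in the order asked, and still so for the second after the job is handed in, with the robot touching nothing.
It also fails if it takes over 72 s, if anything falls off the work surface, if the arm or the gripper's body presses on something with over 40 N, if the wrist force passes 120 N, or if a joint passes its speed limit or range.

## Robot

A 7-joint arm with a two-finger parallel gripper is mounted at the origin on the work surface. World frame = base frame: x ahead of the robot, y to its left, z up, the work surface at z = 0. Lengths are in m, angles in degrees, forces in N, time in s.
With the tool pointing down it reaches from about 0.35 to 0.775 m from the base axis. Payload 3.1 kg.
Tool frame: the origin (TCP) lies on the centre line of the jaws, within the pads' length; the fingertips stand 17 mm ahead of it and the grasp point (between the pads) lies 2 mm behind it (robot.tip_reach is the distance from the TCP to the fingertips, in m); z points along the fingers, y is the direction in which the jaws open and shut (so a half turn about z gives the same grasp; the last joint's range is limited). The gripper opens to 85 mm and grips with 20 to 120 N. Pads are 22 mm wide; open, the fingers measure 114 mm over their backs; the gripper's body (76 mm by 85 mm) begins 54 mm behind the grasp point. The pads swing forward as they close: fully open they stand 13 mm farther back than shut.
Start: joints at [72.095, 17.813, 0.802, 86.603, -0.252, 75.585, -1.558], TCP at [0.147, -0.53, 0.248] pointing down, gripper open.
Joint ranges: [-154.91, 154.91], [-16.99, 109.72], [-72.82, 74.43], [7.12, 147.25], [-82.49, 262.49], [11.32, 116.49], [-174.64, 174.64]. Speed limits (degrees/s): [159.86, 159.86, 180, 180, 180, 180, 180].

## Interface

Orientations are given as [roll, pitch, yaw] about the fixed x, y, z axes, in that order (R = Rz(yaw) Ry(pitch) Rx(roll)).
In Python, from station import robot, fingers, vision, workorder, recognise gives the robot as it stands. Calls block until the motion is done:
- robot.move_to(position, orientation): joint-space move of the TCP to a pose.
- robot.line_to(position, orientation=None, velocity=0.15, f_stop=None): straight line of the TCP; orientation=None keeps the orientation; velocity is the mean speed in m/s. With f_stop (N) it stops when the force on the tool has changed by that much, and returns True; else False.
- robot.move_j(angles): joint-space move.
- fingers.gripper_to(opening, force=None): opening from 0.0 (shut) to 1.0 (fully open); force is the grip in N (None keeps the last); returns when the fingers have stopped.
- robot.pause(seconds).
- robot.inverse_kinematics(position, orientation): joint angles nearest the present ones, or None.
- vision.grab_frame(name): name is "side" or "top"; returns the picture (400x640x3 uint8, red, green, blue); there is no depth.
- vision.calibration(name): a dict with "mtx" (3x3 intrinsics, pixels), "k1" (the pictures are not rectified: a ray, as slopes to the right and down, at radius r is drawn at 1 + k1 r^2 times it, then the intrinsics apply), "extrinsics" (4x4, takes a point from world to camera coordinates). Camera axes: x right, y up, looking along -z (the intrinsics and any distortion apply to the point x, -y, -z); pixel columns grow to the right and rows downward; lengths in m; the calibration is good to about 2 mm. A picture is of the moment at which its call begins. calibration takes no time and is no camera call.
A pose or a line that the arm cannot do raises robot.PlanningError and nothing moves.
- workorder.close_job(): hands the job in, once; it reports no verdict.
Trained networks look in the newest picture that a camera, given by its name, has taken for a name from the list of things; names that differ only in an ending like _2 or _b are one class to them, and where a whole thing is asked for, a point or a joint stands for the part that bears it (a point fixed in the world has none). Each returns a list of dicts, best first, with "p" (0 to 1); they miss things now and then, are a little off and sometimes report something else, mostly with a low value. They report only what shows in the picture. A call takes as long as a camera call. They do not tell look-alikes from the thing itself.
- recognise(label, camera): "rect" ([centre column, centre row, width, height] in pixels, round what is visible of it).
Readings, each from a call of its own:
- robot.current_time_s(): time.
- robot.current_joint_positions(): joint angles.
- robot.current_dq(): joint speeds.
- robot.current_joint_torque(): joint torques, N m.
- robot.current_tool_pos(): TCP position.
- robot.current_eef_rot(): TCP orientation.
- robot.current_contact_force(): force on the tool from outside, world axes, zero at the start.
- robot.current_torque(): the same for the moment, N m.
- robot.current_finger_gap(): opening from 0.0 (shut) to 1.0 (fully open).
Only numpy, scipy, OpenCV 4.12 (cv2) and the standard library are available. Lean on these libraries where they do the work, as an engineer would, in place of code of your own. Each camera call takes 0.05 s, during which the arm holds its last target.

## Working session

There is one attempt and no reset: what is moved stays moved. The work goes in short steps, each a Python script; the robot and the scene stay as the last script left them, time stands still between calls to the robot, and variables do not carry over. Pictures are saved under pics/ and viewed, and the job is handed in when it is done.

```bash
ls; mkdir -p pics
python3 - <<'E'
from station import robot, fingers, vision, workorder, recognise
import cv2,numpy as np
for n in("side","top"):
    f=vision.grab_frame(n); cv2.imwrite(f"pics/{n}0.png",f[:,:,::-1])
    c=vision.calibration(n); print(n,np.round(c["mtx"],1).tolist(),c["k1"],np.round(c["extrinsics"],4).tolist())
    for l in["deep_case","case_a","rack","toolbox","lid","can"]:
        print(l,[(np.round(d["rect"],1).tolist(),round(d["p"],2)) for d in recognise(l,n)])
print(robot.current_time_s())
E
```

```text
pics
side [[454.1, 0.0, 314.3], [0.0, 454.1, 199.4], [0.0, 0.0, 1.0]] -0.12387514598616543 [[-0.0671, 0.9977, -0.0009, 0.0241], [-0.9441, -0.0632, 0.3235, 0.4949], [0.3227, 0.0225, 0.9462, -1.2886], [0.0, 0.0, 0.0, 1.0]]
deep_case [([356.2, 190.4, 27.9, 67.6], 0.95), ([400.7, 115.9, 35.6, 66.2], 0.71), ([468.3, 127.2, 61.0, 53.8], 0.6)]
case_a [([376.2, 185.8, 24.1, 57.5], 0.81), ([408.3, 180.1, 28.2, 58.5], 0.79), ([391.4, 181.6, 28.7, 54.1], 0.73), ([427.1, 179.4, 25.4, 57.4], 0.68)]
rack [([393.0, 209.4, 114.7, 75.3], 0.77)]
toolbox [([173.2, 167.4, 209.1, 130.9], 0.6)]
lid [([155.8, 179.4, 177.0, 109.9], 0.55)]
can [([314.9, 293.3, 29.5, 32.2], 0.88)]
top [[401.3, 0.0, 327.1], [0.0, 401.3, 197.9], [0.0, 0.0, 1.0]] -0.020716638798472808 [[-0.009, -0.9999, -0.006, 0.0259], [0.9845, -0.01, 0.1752, -0.5617], [-0.1752, -0.0043, 0.9845, -1.0495], [0.0, 0.0, 0.0, 1.0]]
deep_case [([186.2, 285.7, 57.4, 39.8], 0.94), ([253.1, 293.4, 30.6, 47.6], 0.92), ([294.6, 207.7, 20.9, 49.0], 0.8)]
case_a [([281.1, 215.8, 24.7, 40.7], 0.93), ([250.5, 220.7, 27.6, 43.7], 0.84), ([232.6, 223.8, 26.6, 36.7], 0.77), ([264.7, 217.3, 23.6, 38.7], 0.56)]
rack [([263.2, 208.9, 95.2, 83.6], 0.85), ([471.2, 178.1, 166.1, 77.9], 0.55)]
toolbox [([459.6, 213.4, 183.4, 143.1], 0.64)]
lid [([470.5, 176.5, 167.5, 75.2], 0.7)]
can [([325.3, 128.6, 17.2, 27.3], 0.94)]
0.7
```

Run:
```python
import cv2
a=cv2.imread("pics/top0.png"); b=cv2.imread("pics/side0.png")
cv2.imwrite("pics/c1.png",cv2.resize(a[150:270,200:360],None,fx=5,fy=5,interpolation=cv2.INTER_CUBIC))
cv2.imwrite("pics/c2.png",cv2.resize(b[80:260,300:500],None,fx=4,fy=3.3,interpolation=cv2.INTER_CUBIC)[:600])
```

```text
(no output)
```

View pics/top0.png

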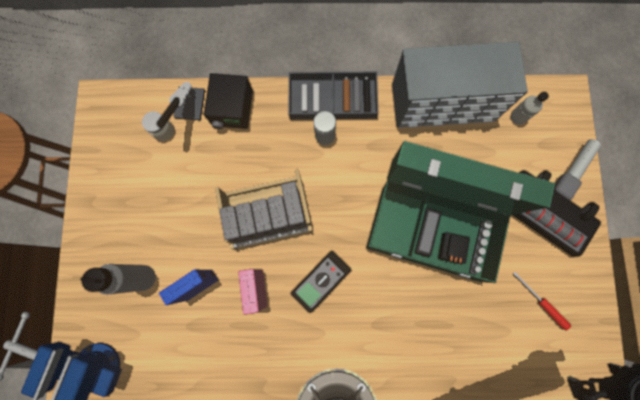

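View pics/side0.png

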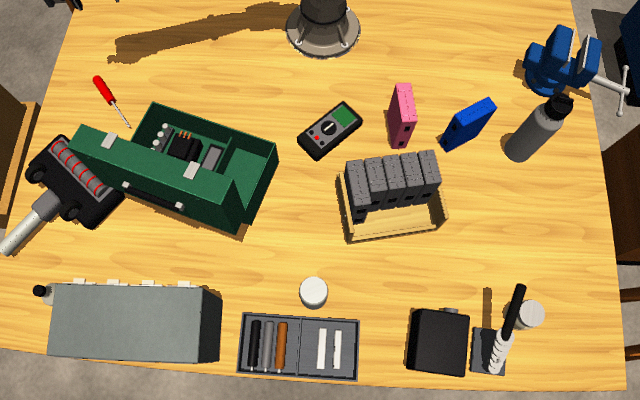

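View pics/c1.png

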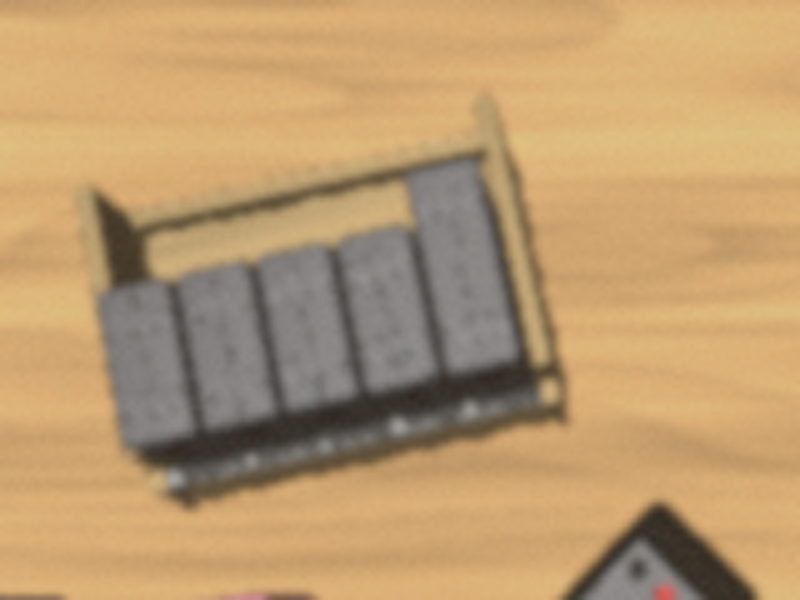

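View pics/c2.png

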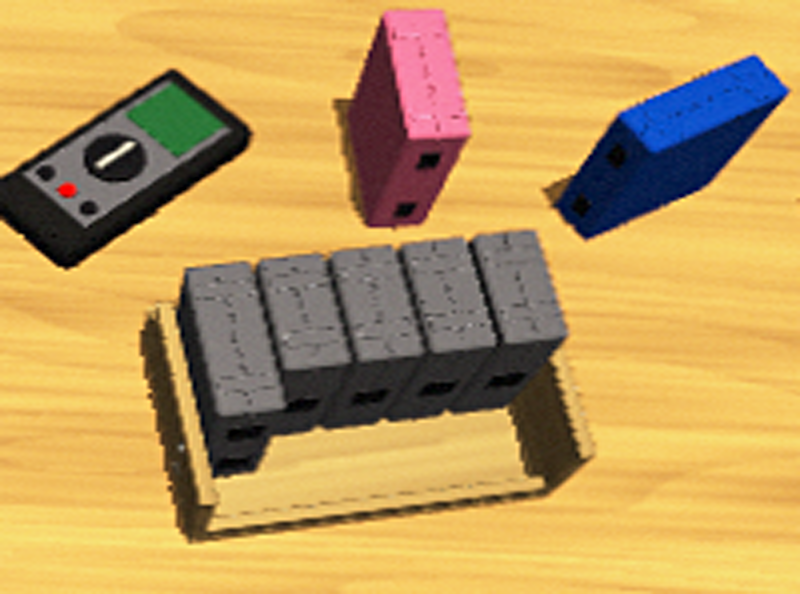

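The grey case at top px (294,208) and side px (356,190) is the target. It reaches visibly farther back than the other four, has two latches and stands at the −y end of the rack. The pink (253,293) and blue (186,286) ones in the top view are look-alikes. Next I'll enlarge the toolbox.

```bash
python3 - <<'E'
import cv2
a=cv2.imread("pics/top0.png"); b=cv2.imread("pics/side0.png")
cv2.imwrite("pics/c3.png",cv2.resize(a[135:285,360:560],None,fx=4,fy=4,interpolation=cv2.INTER_CUBIC))
cv2.imwrite("pics/c4.png",cv2.resize(b[95:245,85:285],None,fx=4,fy=4,interpolation=cv2.INTER_CUBIC))
E
cat > h.py <<'E'
import numpy as np,cv2
from scipy.optimize import least_squares
from station import robot, fingers, vision, workorder, recognise
C={n:vision.calibration(n) for n in("top","side")}
def proj(P,n):
    c=C[n];P=np.atleast_2d(P);E=np.array(c["extrinsics"])
    q=P@E[:3,:3].T+E[:3,3]; s=np.c_[q[:,0]/-q[:,2],-q[:,1]/-q[:,2]]
    r2=(s**2).sum(1,keepdims=True); s=s*(1+c["k1"]*r2); M=np.array(c["mtx"])
    return s@M[:2,:2].T+M[:2,2]
def Rz(a): return np.array([[np.cos(a),-np.sin(a),0],[np.sin(a),np.cos(a),0],[0,0,1]])
def w(pose,P): return np.atleast_2d(P)@Rz(pose[2]).T+np.r_[pose[0],pose[1],0]
def uncrop(p,o,s): return (np.array(p,float)+.5)/np.array(s)-.5+np.array(o)
def fit(obs,x0):
    # obs: list (cam, local pt, px)
    f=lambda x: np.concatenate([(proj(w(x,l),c)[0]-px) for c,l,px in obs])
    r=least_squares(f,x0,loss="soft_l1"); return r.x,f(r.x).reshape(-1,2)
E
```

```text
(no output)
```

View pics/c3.png

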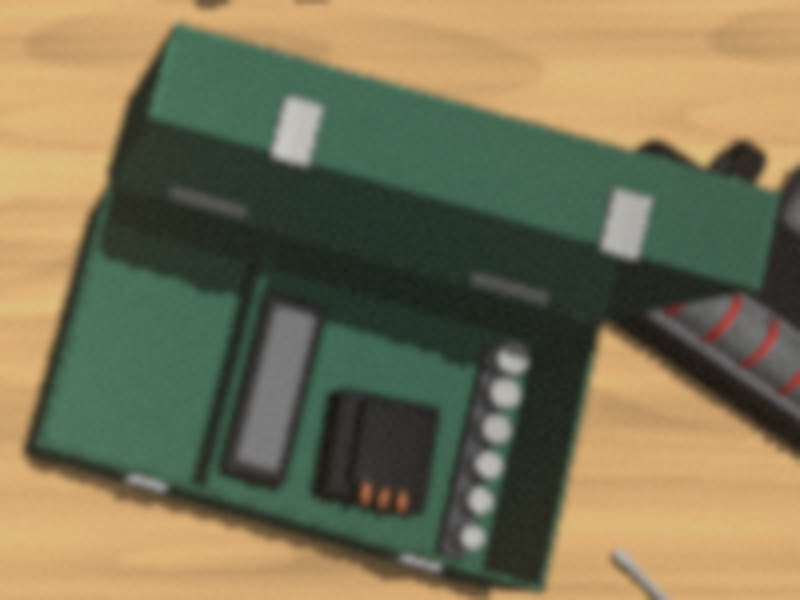

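View pics/c4.png

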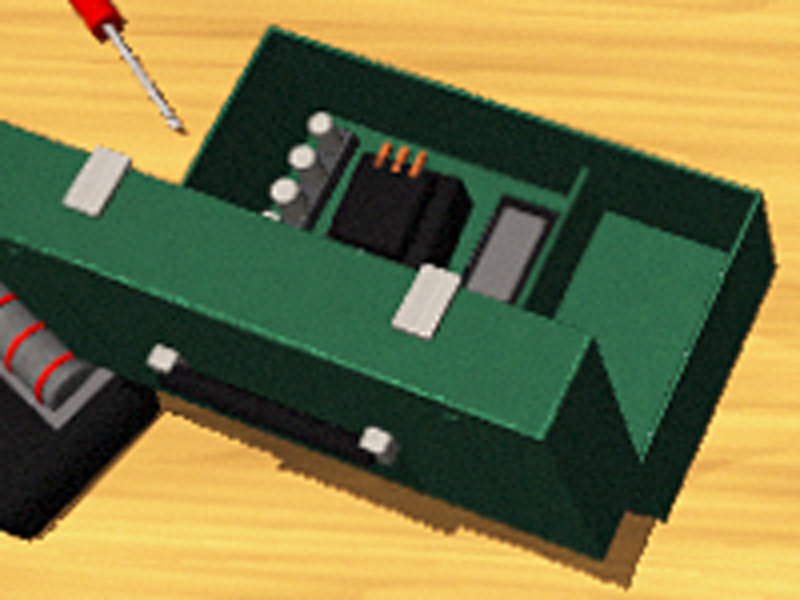

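```bash
cat > m.py <<'E'
from h import *
T=lambda p:uncrop(p,(200,150),5); S=lambda p:uncrop(p,(300,80),(4,3.3))
X,Y,Z=.105,.019,.150
# local origin: foot of spine; z world
z=.162
obs=[("top",(X,Y,z),T((408,175))),("top",(X,-Y,z),T((478,162))),("top",(0,-Y,z),T((520,362))),("top",(0,Y,z),T((443,375))),
("side",(0,-Y,z),S((186,268))),("side",(0,Y,z),S((248,262))),("side",(X,Y,z),S((287,410))),("side",(X,-Y,z),S((216,415)))]
x,r=fit(obs,[.5,.08,.2]); print("deep",x[:2].round(4),np.degrees(x[2]).round(2));print(r.round(1).tolist()); deep=x
# whole row spine/top far corner (case at +y end): offset d along y
far=[("top",(0,.204,z),T((125,450))),("side",(0,.204,z),S((540,230)))]
# rack: origin mid width
rz=.11
o2=[("top",(0.148,-.112,rz),T((490,95))),("top",(0.148,.112,rz),T((82,190))),("side",(.148,.112,rz),S((595,455))),("side",(.148,-.112,rz),S((205,505))),("side",(.148,.112,0),S((545,495))),("side",(.148,-.112,0),S((190,540)))]
x,r=fit(o2,[.5,.17,.2]); print("rack",x[:2].round(4),np.degrees(x[2]).round(2));print(r.round(1).tolist())
# spine row line: local y offset of deep within rack
d=Rz(-x[2])@np.r_[deep[:2]-x[:2],0];print("deep in rack",d.round(4))
T=lambda p:uncrop(p,(360,135),4); S=lambda p:uncrop(p,(85,95),4)
ob=[("top",(-.09,.165,.11),T((30,452))),("top",(-.09,-.165,.11),T((545,588))),("side",(-.09,-.165,.11),S((272,28))),("side",(-.09,.165,.11),S((762,192))),
("side",(-.086,.049,.005),S((605,210))),("side",(-.086,.161,.005),S((728,252))),("side",(-.09,.165,0),S((776,265))),("side",(.09,.165,0),S((665,522)))]
t,r=fit(ob,[.5,-.3,-.2]); print("toolbox",t[:2].round(4),np.degrees(t[2]).round(2));print(r.round(1).tolist())
bay=w(t,(0,.105,.005))[0];print("bay",bay.round(4))
lo=[("top",(-.184,.168,.056),T((180,25))),("top",(-.184,.168,0),T((150,120))),("top",(-.184,-.168,.056),T((778,190))),("top",(-.184,-.168,0),T((765,290))),("side",(-.184,.168,0),S((592,345))),("side",(-.184,.168,.056),S((542,440)))]
def lp(a,l):
    # positive lid angle: free edge (-x) goes up : rotate about +y so -x ->+z
    l=np.array(l); c,s=np.cos(a),np.sin(a); return np.array([.09+c*l[0]+s*l[2],l[1],.11-s*l[0]+c*l[2]])
f=lambda a:np.concatenate([proj(w(t,lp(a[0],l)),c)[0]-p for c,l,p in lo])
q=least_squares(f,[1.5]);print("lid",q.x,q.fun.reshape(-1,2).round(1).tolist())
np.savez("est.npz",deep=deep,rack=x,tool=t,lid=q.x)
E
python3 m.py
```

```text
deep [0.4803 0.0954] 11.27
[[-0.6, -1.2], [0.5, -1.7], [0.3, -0.4], [0.4, 0.2], [-0.2, -1.1], [1.6, -1.3], [0.1, -0.4], [-0.1, 0.3]]
rack [0.4617 0.1715] 12.68
[[0.8, -0.2], [-1.5, 0.0], [0.9, -0.7], [-1.2, -0.4], [0.8, 0.2], [-0.9, 0.7]]
deep in rack [ 0.0014 -0.0784  0.    ]
toolbox [ 0.4662 -0.2694] -16.31
[[2.2, -1.5], [1.1, 0.4], [-1.7, -0.7], [0.3, -0.9], [0.4, 0.2], [10.1, 3.3], [0.3, 0.0], [0.7, -0.2]]
bay [ 0.4956 -0.1686  0.005 ]
lid [1.52454589] [[-1.6, -1.4], [-0.5, -0.8], [1.3, -1.6], [-0.7, -1.5], [1.1, -3.3], [0.9, -0.1]]
```

```bash
cat >> m.py <<'E'
print('---')
o3=[(c,(l[0],l[1]-.0807,l[2]),p) for c,l,p in obs]+o2
R,r=fit(o3,x);print("joint rack",R[:2].round(4),np.degrees(R[2]).round(2));print(r.round(1).tolist())
t,r=fit([o for i,o in enumerate(ob) if i!=5],t);print("toolbox",t[:2].round(4),np.degrees(t[2]).round(2));print(r.round(1).tolist())
q=least_squares(f,[1.5]);print("lid",q.x,q.fun.reshape(-1,2).round(1).tolist())
bay=w(t,(0,.105,.005))[0];print("bay",bay.round(4))
np.savez("est.npz",deep=w(R,(0,-.0807,0))[0],rack=R,tool=t,lid=q.x)
def box(a,b): 
    import itertools
    P=np.array(list(itertools.product(*zip(a,b))));E=[(i,j) for i in range(8) for j in range(i+1,8) if ((P[i]!=P[j]).sum()==1)]
    return P,E
def draw(n,crop,sc,out):
    im=cv2.imread(f"pics/{n}0.png");x0,y0,x1,y1=crop
    im=cv2.resize(im[y0:y1,x0:x1],None,fx=sc,fy=sc,interpolation=cv2.INTER_CUBIC)
    def L(P,E,col):
        u=((proj(P,n)-[x0,y0]+.5)*sc-.5)
        for i,j in E: cv2.line(im,tuple(int(v) for v in u[i]),tuple(int(v) for v in u[j]),col,1)
    for k in range(5):
        y=-.0807+k*.04033;P,E=box((0,y-.019,.012),(.105 if k==0 else .08,y+.019,.162));L(w(R,P),E,(0,255,255))
    for s in(-1,1):
        P,E=box((0,s*.107-.005,0),(.148,s*.107+.005,.11));L(w(R,P),E,(0,0,255))
    P,E=box((-.010,-.112,.052),(0,.112,.062));L(w(R,P),E,(255,255,0))
    P,E=box((-.09,-.165,0),(.09,.165,.11));L(w(t,P),E,(255,0,255))
    P,E=box((-.086,.049,.005),(.086,.161,.065));L(w(t,P),E,(255,255,0))
    P,E=box((-.184,-.168,0),(0,.168,.056));L(np.array([w(t,lp(q.x[0],p))[0] for p in P]),E,(0,128,255))
    cv2.imwrite(out,im)
draw("top",(200,150,360,270),5,"pics/o1.png");draw("side",(320,130,460,250),5,"pics/o2.png")
draw("top",(360,135,560,285),4,"pics/o3.png");draw("side",(85,95,285,245),4,"pics/o4.png")
E
python3 m.py|sed -n '/---/,$p'
```

```text
---
joint rack [0.4623 0.1724] 12.55
[[-0.8, -0.6], [0.2, -1.4], [1.0, -0.3], [1.1, 0.6], [-1.0, -1.2], [0.8, -1.8], [0.4, -1.1], [0.3, 0.1], [0.6, -0.4], [-1.7, -0.3], [1.2, -0.3], [-1.0, -0.2], [1.1, 0.5], [-0.7, 0.9]]
toolbox [ 0.4665 -0.2687] -16.46
[[1.9, -1.8], [0.7, 0.4], [-1.3, -0.7], [0.6, -0.5], [0.7, 0.4], [0.6, 0.3], [0.9, 0.1]]
lid [1.52304984] [[-1.7, -1.5], [-0.7, -1.0], [1.1, -1.4], [-1.0, -1.3], [1.3, -3.1], [1.1, 0.1]]
bay [ 0.4962 -0.168   0.005 ]
```

View pics/o1.png

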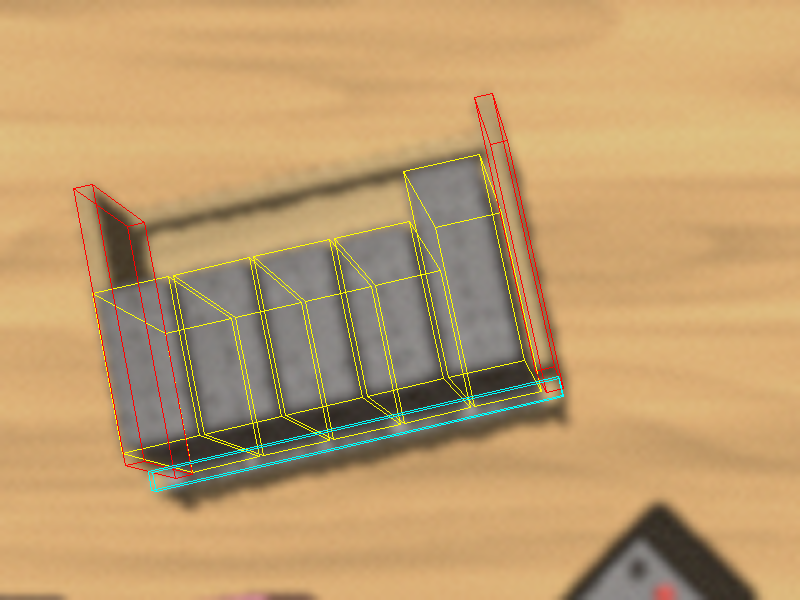

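View pics/o2.png

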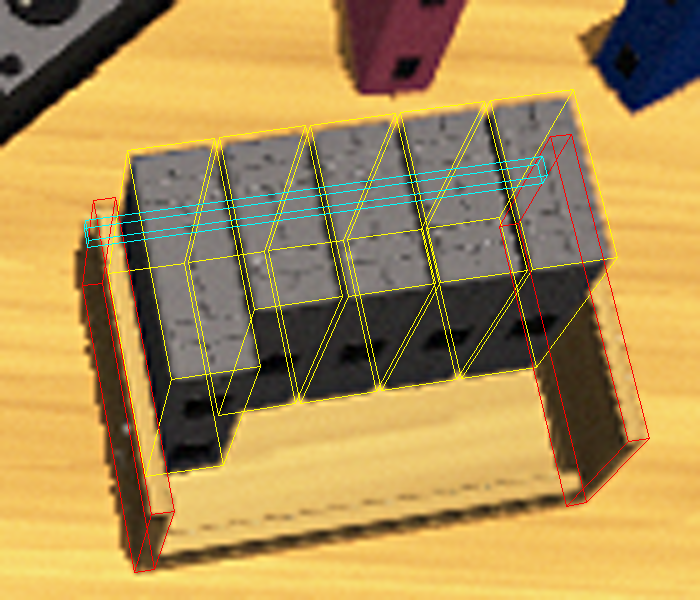

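View pics/o3.png

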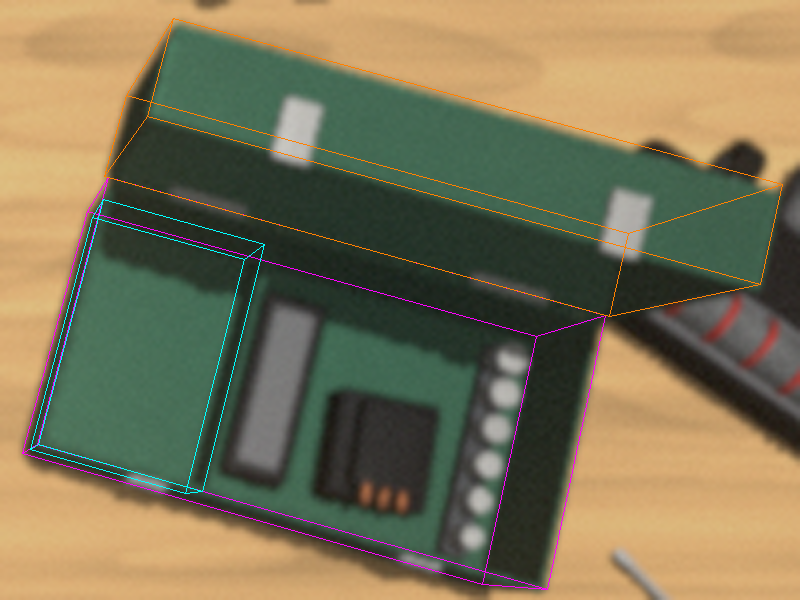

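View pics/o4.png

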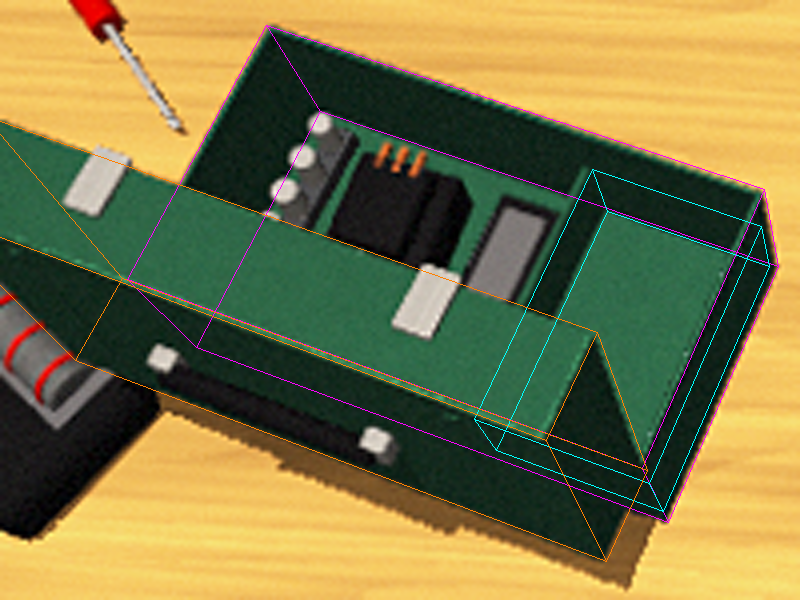

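The overlay agrees to about 2 mm, and only grey case 1 (−y end) reaches farther back. Next I'll check the planned poses for reachability without moving anything.

```bash
cat >> h.py <<'E'
from scipy.spatial.transform import Rotation as Ro
try:
    e=np.load("est.npz");R=e["rack"];TB=e["tool"];yd=-.0807
except Exception: pass
def rpy(yaw,down,flip=1):
    """tool axis at 'down' deg below horizontal along yaw(rad); jaw horizontal"""
    d=np.radians(down);h=np.array([np.cos(yaw),np.sin(yaw),0]);z=np.cos(d)*h+np.array([0,0,-np.sin(d)])
    y=flip*np.array([-np.sin(yaw),np.cos(yaw),0]);x=np.cross(y,z)
    return Ro.from_matrix(np.c_[x,y,z]).as_euler("xyz",degrees=True),z
def rk(x,y,z): return w(R,(x,y,z))[0]
def state(th):
    s,c=np.sin(th),np.cos(th);xf=(.005+.045*s)/c-.005
    return xf,lambda lx,lz:np.array([xf+c*lx-s*lz,.012+s*lx+c*lz])
E
python3 - <<'E'
from h import *
print("tip",robot.tip_reach,"rpy now",robot.current_eef_rot())
def ik(p,o):
    try: q=robot.inverse_kinematics(p,o)
    except Exception as ex: return repr(ex)
    return None if q is None else np.round(q,0).tolist()
for f in(1,-1):
    o,_=rpy(R[2],90,f); print(f,"behind",rk(.128,yd,.165).round(3),ik(rk(.128,yd,.165),o),"hi",ik(rk(.128,yd,.26),o))
    for th in(.75,.85):
        _,S=state(th);c=S(.016,.150-.022)
        for ph in(0,10,20,30,40,50,60):
            o,z=rpy(R[2],ph,f);g=rk(c[0],yd,c[1]); print(th,ph,ik(g+.002*z,o), "pre",ik(g-.08*z,o))
    for ph in(45,55,65,75,85,95):
        o,z=rpy(TB[2],ph,f);g=w(TB,(-.0525+.016,.105,.005+.128))[0];print("place",ph,ik(g+.002*z,o),ik(g+.002*z+[0,0,.15],o))
    o,z=rpy(TB[2],90,f);print("lid",ik(w(TB,(.09+.056+.03,0,.28))[0],o),ik(w(TB,(.09+.056+.03,0,.36))[0],o))
# can
print("can", least_squares(lambda p: np.concatenate([proj([p[0],p[1],.115],"top")[0]-[324,122],proj([p[0],p[1],.115],"side")[0]-[313.5,290]]),[.7,0]).x)
E
```

```text
tip 0.017 rpy now [ 1.79993235e+02 -4.25776799e-04  1.55169421e+01]
1 behind [0.605 0.121 0.165] [19.0, 38.0, -52.0, 81.0, 30.0, 75.0, 68.0] hi [19.0, 35.0, -55.0, 72.0, 28.0, 86.0, 70.0]
0.75 0 None pre None
0.75 10 None pre None
0.75 20 None pre None
0.75 30 None pre None
0.75 40 None pre None
0.75 50 None pre None
0.75 60 [-2.0, 0.0, -11.0, 137.0, 2.0, 13.0, 87.0] pre [15.0, -14.0, -23.0, 135.0, -15.0, 28.0, 104.0]
0.85 0 None pre None
0.85 10 None pre None
0.85 20 None pre None
0.85 30 None pre None
0.85 40 None pre None
0.85 50 None pre None
0.85 60 [44.0, 5.0, -58.0, 136.0, 21.0, 12.0, 70.0] pre [15.0, -13.0, -24.0, 136.0, -15.0, 27.0, 104.0]
place 45 None [17.0, -17.0, -0.0, 132.0, -2.0, 20.0, 92.0]
place 55 None [2.0, -13.0, 12.0, 123.0, 6.0, 35.0, 85.0]
place 65 [40.0, 4.0, -24.0, 127.0, 4.0, 24.0, 87.0] [37.0, -7.0, -18.0, 114.0, -4.0, 48.0, 94.0]
place 75 [46.0, 10.0, -32.0, 118.0, 9.0, 39.0, 82.0] [45.0, 0.0, -28.0, 105.0, -0.0, 60.0, 91.0]
place 85 [46.0, 17.0, -35.0, 109.0, 12.0, 52.0, 79.0] [47.0, 8.0, -34.0, 96.0, 5.0, 73.0, 86.0]
place 95 [44.0, 24.0, -35.0, 101.0, 1
[... 816 characters left out ...]
e 55 None [56.0, -14.0, -31.0, 122.0, -19.0, 36.0, -71.0]
place 65 [46.0, 5.0, -30.0, 127.0, 6.0, 24.0, -95.0] [52.0, -7.0, -31.0, 113.0, -7.0, 48.0, -83.0]
place 75 [38.0, 9.0, -23.0, 119.0, 6.0, 38.0, -95.0] [43.0, -0.0, -26.0, 105.0, -0.0, 60.0, -89.0]
place 85 [34.0, 15.0, -20.0, 110.0, 6.0, 52.0, -95.0] [37.0, 7.0, -22.0, 96.0, 3.0, 72.0, -92.0]
place 95 [30.0, 21.0, -17.0, 101.0, 7.0, 64.0, -96.0] [32.0, 14.0, -19.0, 88.0, 4.0, 84.0, -94.0]
lid [29.0, 39.0, -9.0, 51.0, 6.0, 91.0, -84.0] [29.0, 40.0, -10.0, 37.0, 6.0, 103.0, -84.0]
can [0.75869962 0.02577586]<sys>:0: UserWarning: Gimbal lock detected. Setting third angle to zero since it is not possible to uniquely determine all angles.
```

Run:
```python
from h import *
print(robot.current_time_s())
fingers.gripper_to(0.0,60); print("tip",robot.tip_reach, robot.current_tool_pos())
o0=robot.current_eef_rot()
o,_=rpy(R[2],90,1)
robot.move_to([.147,-.53,.42],o0)
robot.move_to([.45,-.1,.44],o)
robot.move_to(rk(.130,yd,.30),o)
robot.line_to(rk(.130,yd,.148+.017),velocity=.15)
print(robot.current_time_s(),robot.current_tool_pos(),rk(.130,yd,.165),robot.current_contact_force())
for n in("side","top"):
    f=vision.grab_frame(n); cv2.imwrite(f"pics/{n}1.png",f[:,:,::-1])
a=cv2.imread("pics/top1.png"); b=cv2.imread("pics/side1.png")
cv2.imwrite("pics/d1.png",np.hstack([cv2.resize(a[130:270,210:350],(400,400)),cv2.resize(b[130:270,310:450],(400,400))]))
```

```text
0.7
tip 0.017 [ 0.14715545 -0.52996174  0.24830818]
6.3167 [0.60750889 0.12211331 0.16635333] [0.60671777 0.12191004 0.165     ] [ 1.29117744e+00 -1.12106575e-03  7.98723085e-01]
```

View pics/d1.png

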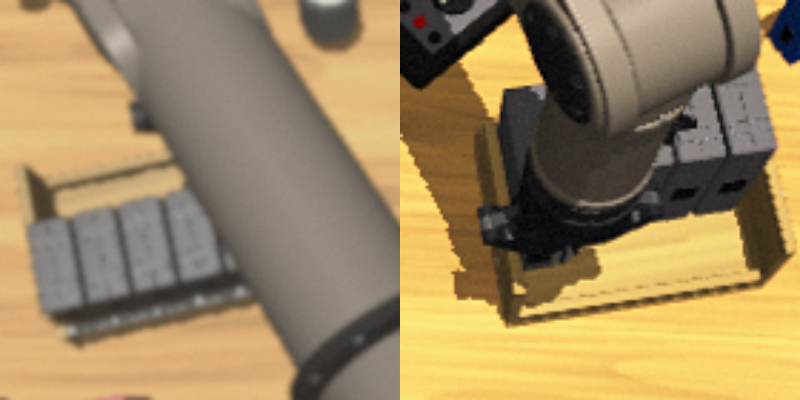

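The arm hides the contact point and the case's spine end, but the gripper is above the deep case's back end. I'll find contact by force, then tip.

Run:
```python
from h import *
inv=lambda p:Rz(-R[2])@(np.array(p)-np.r_[R[0],R[1],0])
print("F0",np.round(robot.current_contact_force(),1),inv(robot.current_tool_pos()).round(4))
hit=robot.line_to(rk(.100,yd,.165),velocity=.05,f_stop=3)
p=inv(robot.current_tool_pos());print(hit,p.round(4),np.round(robot.current_contact_force(),1),robot.current_time_s())
off=p[0]-.105 if hit else .011
print("off",off)
np.save("off.npy",off)
```

```text
F0 [-0.  -0.1 -0.1] [ 0.1309 -0.0805  0.1665]
True [ 0.1136 -0.0805  0.1653] [ 0.6  0.2 -1. ] 6.8333
off 0.008622547194319513
```

Run:
```python
from h import *
inv=lambda p:Rz(-R[2])@(np.array(p)-np.r_[R[0],R[1],0])
off=float(np.load("off.npy")); print(robot.tip_reach)
for th in(.15,.3,.45,.6,.72,.82):
    _,S=state(th); c=S(.105,.150-.014)
    hit=robot.line_to(rk(c[0]+off,yd,c[1]+.017),velocity=.1,f_stop=25)
    print(th,hit,inv(robot.current_tool_pos()).round(4),np.round(robot.current_contact_force(),1),round(robot.current_time_s(),2))
    if hit: break
for n in("side","top"):
    f=vision.grab_frame(n); cv2.imwrite(f"pics/{n}2.png",f[:,:,::-1])
a=cv2.imread("pics/top2.png"); b=cv2.imread("pics/side2.png")
cv2.imwrite("pics/d2.png",np.hstack([cv2.resize(a[130:270,210:350],(400,400)),cv2.resize(b[100:240,310:450],(400,400))]))
```

```text
0.017
0.15 False [ 0.0999 -0.0807  0.18  ] [1.9 1.4 1.7] 7.2
0.3 False [ 0.0832 -0.0807  0.1902] [1.8 0.4 3.2] 7.54
0.45 False [ 0.0657 -0.0808  0.1967] [ 1.5 -0.3  2. ] 7.88
0.6 False [ 0.0496 -0.0809  0.1999] [-0.4  0.  -0.4] 8.19
0.72 False [ 0.0387 -0.0808  0.2001] [ 1.   0.  -0.7] 8.46
0.82 False [ 0.0312 -0.0808  0.1984] [-0.5  0.5 -0.3] 8.71
```

View pics/d2.png

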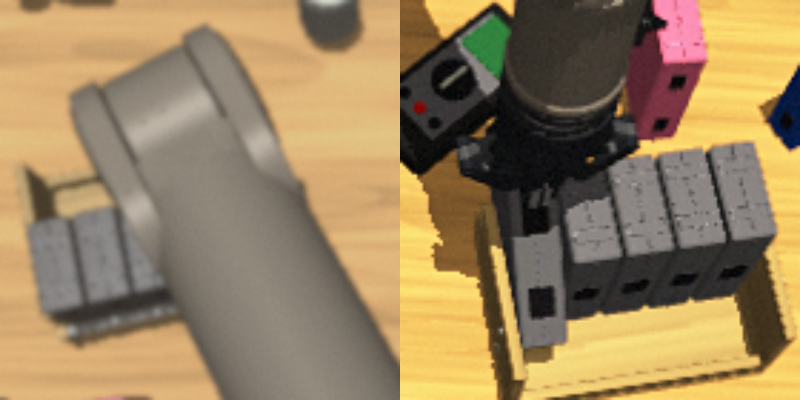

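Side view: the deep case is tipped forward, and its back with both latches shows at crop (540,220–345). The contact force is near zero, so it leans by itself. I'll retreat and measure.

Run:
```python
from h import *
o,_=rpy(R[2],90,1)
_,S=state(.82);c=S(.105,.136)
robot.line_to(rk(c[0]+.03,yd,c[1]+.05),velocity=.2)
robot.move_to(rk(.06,yd,.36),o)
robot.move_to(rk(-.08,-.36,.36),o)
print(robot.current_time_s())
for n in("side","top"):
    f=vision.grab_frame(n); cv2.imwrite(f"pics/{n}3.png",f[:,:,::-1])
a=cv2.imread("pics/top3.png"); b=cv2.imread("pics/side3.png")
def draw(im,n,crop,sc,ths):
    x0,y0,x1,y1=crop;im=cv2.resize(im[y0:y1,x0:x1],None,fx=sc,fy=sc,interpolation=cv2.INTER_CUBIC)
    for th,col in ths:
        _,S=state(th)
        P=[]
        for lx,lz in((0,0),(.105,0),(.105,.15),(0,.15)):
            q=S(lx,lz);P+= [rk(q[0],yd-.019,q[1]),rk(q[0],yd+.019,q[1])]
        u=(proj(np.array(P),n)-[x0,y0]+.5)*sc-.5
        for i in range(4):
            for k in(0,1): cv2.line(im,*[tuple(int(v) for v in u[j]) for j in(2*i+k,(2*i+2+k)%8)],col,1)
            cv2.line(im,*[tuple(int(v) for v in u[j]) for j in(2*i,2*i+1)],col,1)
    return im
th=((.7,(0,0,255)),(.85,(0,255,255)),(1.0,(255,255,0)))
cv2.imwrite("pics/e1.png",draw(a,"top",(240,150,340,270),5,th));cv2.imwrite("pics/e2.png",draw(b,"side",(320,110,420,230),5,th))
cv2.imwrite("pics/e3.png",np.hstack([draw(a,"top",(255,155,335,275),5,()),draw(b,"side",(335,110,415,230),5,())]))
```

```text
10.925
```

View pics/e1.png

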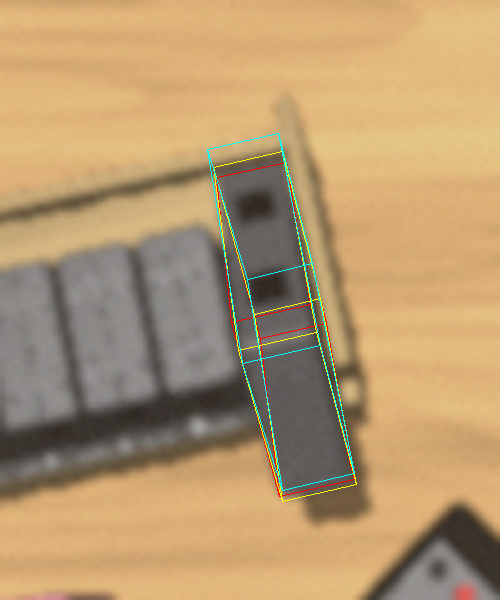

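View pics/e2.png

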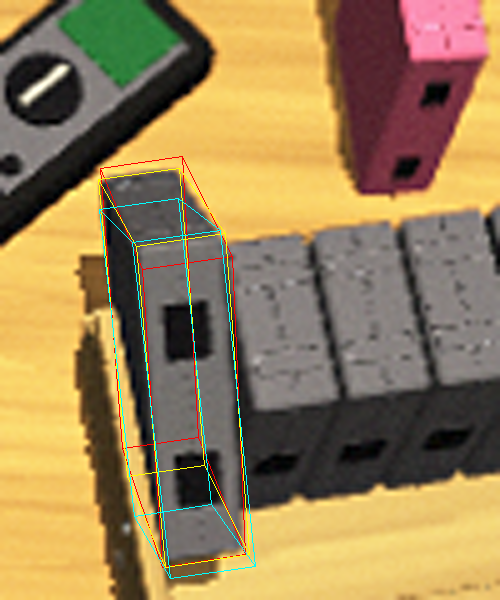

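View pics/e3.png

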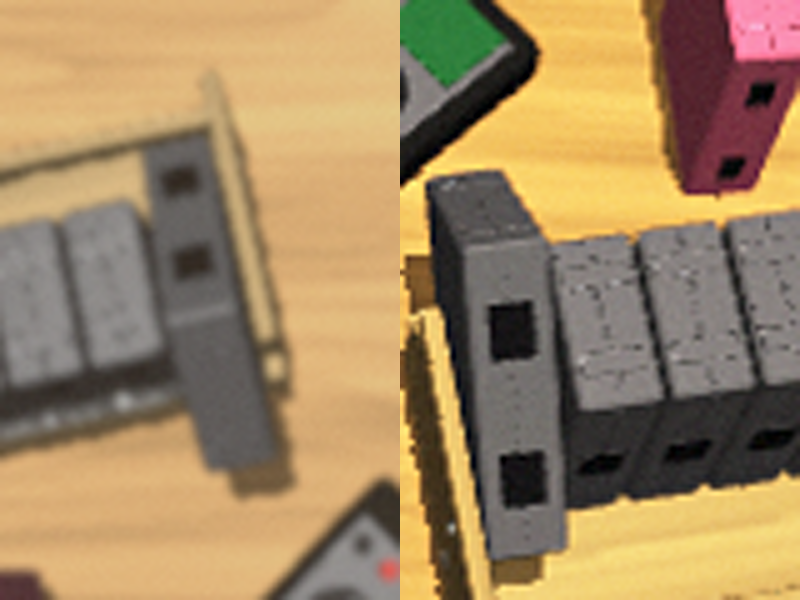

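```bash
cat > f2.py <<'E'
from h import *
T=lambda p:uncrop(p,(255,155),5); S_=lambda p:uncrop((p[0]-400,p[1]),(335,110),5)
obs=[("side",0,.15,-1,S_((427,183))),("side",0,.15,1,S_((500,172))),("side",.105,.15,-1,S_((468,247))),("side",.105,.15,1,S_((542,237))),("side",.105,0,-1,S_((492,558))),("side",.105,0,1,S_((566,548))),
("top",0,.15,1,T((207,468))),("top",0,.15,-1,T((278,458))),("top",.105,.15,1,T((166,320))),("top",.105,.15,-1,T((233,305))),("top",.105,0,1,T((143,145))),("top",.105,0,-1,T((212,130)))]
def pt(x,lx,lz,s):
    _,S=state(x[0]);q=S(lx,lz);return w((R[0],R[1],R[2]+x[3]),(q[0]+x[1],yd+s*.019+x[2],q[1]))[0]
f=lambda x:np.concatenate([proj(pt(x,a,b,s),c)[0]-p for c,a,b,s,p in obs])
r=least_squares(f,[.8,0,0,0],loss="soft_l1");print("theta dx dy dyaw",r.x.round(4));print(f(r.x).reshape(-1,2).round(1).tolist())
np.save("tip.npy",r.x)
def ik(p,o):
    q=robot.inverse_kinematics(p,o); return None if q is None else np.round(q,0).tolist()
th=r.x[0]
for lx,dz in((.016,.022),(.02,.02),(.014,.03),(.02,.03)):
  g=pt(r.x,lx,.15-dz,0)
  for ph in(50,54,58,62,66):
    o,z=rpy(R[2]+r.x[3],ph,1); print(lx,dz,ph,g.round(3),ik(g+.002*z,o),ik(g-.07*z,o))
for d in(95,100,105,110): 
    o,z=rpy(TB[2],d,1);g=w(TB,(-.0525+.016,.105,.005+.128))[0];print(d,ik(g+.002*z,o),ik(g+.002*z+[0,0,.17],o))
E
python3 f2.py
```

```text
theta dx dy dyaw [ 8.347e-01  1.000e-03 -3.000e-04 -8.900e-03]
[[-0.6, -1.0], [1.1, -0.9], [-1.4, 0.2], [1.6, -0.2], [-1.0, 2.0], [1.0, 1.6], [0.0, 1.7], [0.5, 0.4], [-0.6, 0.4], [1.8, -0.1], [-0.4, -0.5], [-0.2, -0.6]]
0.016 0.022 50 [0.449 0.087 0.11 ] None [-33.0, -17.0, 15.0, 147.0, 40.0, 12.0, 48.0]
0.016 0.022 54 [0.449 0.087 0.11 ] None [25.0, -15.0, -32.0, 142.0, -35.0, 18.0, 123.0]
0.016 0.022 58 [0.449 0.087 0.11 ] None [24.0, -13.0, -32.0, 138.0, -22.0, 23.0, 111.0]
0.016 0.022 62 [0.449 0.087 0.11 ] [49.0, 6.0, -64.0, 134.0, 24.0, 16.0, 66.0] [37.0, -12.0, -43.0, 133.0, -22.0, 29.0, 111.0]
0.016 0.022 66 [0.449 0.087 0.11 ] [51.0, 10.0, -69.0, 131.0, 28.0, 23.0, 63.0] [62.0, -15.0, -63.0, 129.0, -30.0, 37.0, 120.0]
0.02 0.02 50 [0.45  0.087 0.114] None None
0.02 0.02 54 [0.45  0.087 0.114] None [11.0, -15.0, -21.0, 142.0, -20.0, 17.0, 109.0]
0.02 0.02 58 [0.45  0.087 0.114] None [24.0, -14.0, -32.0, 137.0, -22.0, 24.0, 111.0]
0.02 0.02 62 [0.45  0.087 0.114] [51.0, 6.0, -67.0, 134.0, 22.0, 17.0, 68.0] [37.0, -13.0, -43.0, 133.0, -22.0, 30.0, 111.0]
0.02 0.02 66 [0.45  0.0
[... 793 characters left out ...]
0.03 58 [0.457 0.089 0.107] None [38.0, -13.0, -44.0, 137.0, -30.0, 23.0, 119.0]
0.02 0.03 62 [0.457 0.089 0.107] [39.0, 7.0, -55.0, 134.0, 24.0, 16.0, 66.0] [60.0, -17.0, -61.0, 132.0, -36.0, 32.0, 126.0]
0.02 0.03 66 [0.457 0.089 0.107] [51.0, 13.0, -70.0, 130.0, 35.0, 25.0, 56.0] [64.0, -13.0, -66.0, 128.0, -26.0, 36.0, 116.0]
95 [49.0, 25.0, -42.0, 100.0, 17.0, 66.0, 75.0] [51.0, 17.0, -44.0, 85.0, 11.0, 88.0, 80.0]
100 [47.0, 29.0, -41.0, 96.0, 18.0, 73.0, 74.0] [48.0, 22.0, -44.0, 81.0, 13.0, 93.0, 78.0]
105 [45.0, 33.0, -41.0, 92.0, 18.0, 79.0, 74.0] [46.0, 26.0, -44.0, 77.0, 14.0, 99.0, 77.0]
110 [43.0, 36.0, -41.0, 87.0, 19.0, 85.0, 73.0] [44.0, 30.0, -44.0, 72.0, 15.0, 105.0, 75.0]
```

The deep case leans at about 0.835 rad (fit residuals around 1 px), and the other four still stand upright. Now I'll grip the top end of the spine.

Run:
```python
from h import *
x=np.load("tip.npy");th=x[0]
_,S=state(th);q=S(.020,.130);g=w(R,(q[0]+x[1],yd+x[2],q[1]))[0]
fingers.gripper_to(.75,100)
yaw=R[2]+x[3]*.5
for ph in(60,62,64,66):
  try:
    o,z=rpy(yaw,ph,1)
    if robot.inverse_kinematics(g+.002*z,o) is None: print(ph,"no ik");continue
    robot.move_to(g-.06*z+[0,0,.12],o); robot.move_to(g-.06*z,o)
    print("pre",ph,np.round(robot.current_joint_positions()),robot.current_time_s())
    print(robot.line_to(g-.02*z,velocity=.1,f_stop=8)); print(robot.line_to(g+.002*z,velocity=.06,f_stop=8))
    print("ok",ph,np.round(robot.current_joint_positions()),g,robot.current_tool_pos(),np.round(robot.current_contact_force(),1));break
  except robot.PlanningError as e: print(ph,e)
print(robot.current_time_s())
for n in("side","top"):
    f=vision.grab_frame(n); cv2.imwrite(f"pics/{n}4.png",f[:,:,::-1])
a=cv2.imread("pics/top4.png"); b=cv2.imread("pics/side4.png")
cv2.imwrite("pics/d4.png",np.hstack([cv2.resize(a[150:290,230:370],(400,400)),cv2.resize(b[80:220,310:450],(400,400))]))
```

```text
60 the arm cannot take that pose within its joint ranges
pre 62 [-14.  -9.   1. 134.   2.  26.  87.] 13.5
False
False
ok 62 [-15.   1.   1. 136.   2.  15.  87.] [0.4507608  0.08689871 0.11409991] [0.45163366 0.08708708 0.11231333] [-0.6 -0.2 -0.1]
14.5667
```

View pics/d4.png

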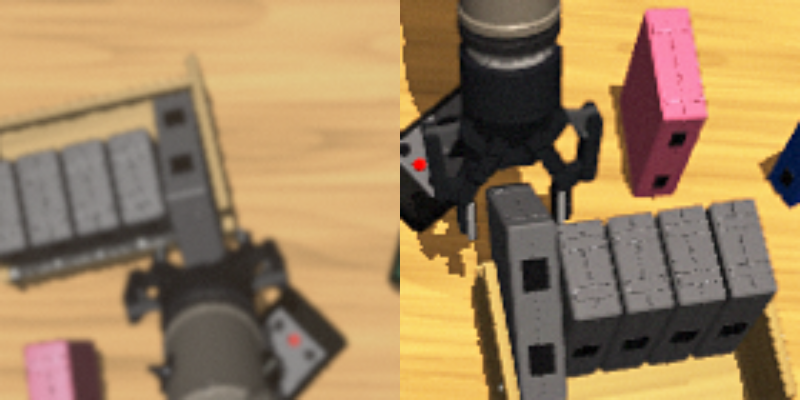

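Top and side views show the fingers straddling the spine end: jaws at side crop x≈468 and 562, case ≈490–530. I'll close softly first and check the sideways load.

Run:
```python
from h import *
y=Rz(R[2])@[0,1,0]
f0=np.array(robot.current_contact_force())
fingers.gripper_to(0.0,20); robot.pause(.1)
f=np.array(robot.current_contact_force());print("gap",robot.current_finger_gap(),"dF",(f-f0).round(1),"lat",((f-f0)@y).round(1),robot.current_time_s())
for n in("side","top"):
    f=vision.grab_frame(n); cv2.imwrite(f"pics/{n}5.png",f[:,:,::-1])
a=cv2.imread("pics/top5.png"); b=cv2.imread("pics/side5.png")
cv2.imwrite("pics/d5.png",np.hstack([cv2.resize(a[160:260,240:340],(400,400)),cv2.resize(b[110:210,330:430],(400,400))]))
```

```text
gap 0.44243938202925726 dF [-2.   0.1  0.6] lat 0.5 15.1083
```

View pics/d5.png

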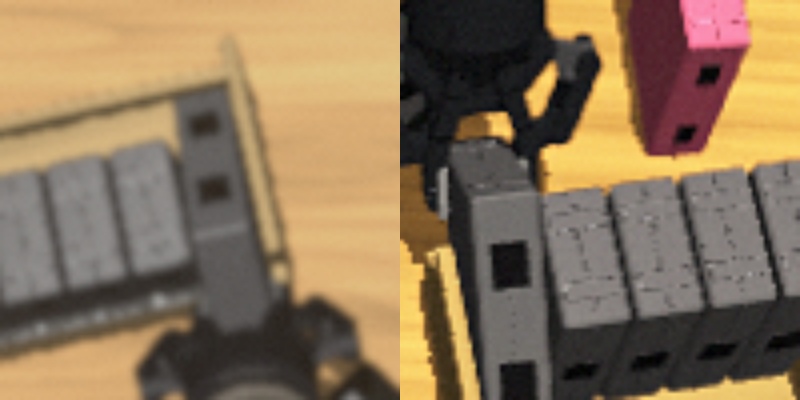

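The gap reads 37.6 mm (case 38) and there is no lateral load. I'll tighten and draw it out.

Run:
```python
from h import *
x=np.load("tip.npy")
fingers.gripper_to(0.0,110)
p=np.array(robot.current_tool_pos()); X=Rz(R[2])@[1,0,0]
f0=np.array(robot.current_contact_force())
for a,b in((-.02,.035),(-.04,.085),(-.055,.135),(-.06,.195)):
    try: h=robot.line_to(p+a*X+[0,0,b],velocity=.1,f_stop=18)
    except robot.PlanningError as e: print(e,a,b);break
    print(a,b,h,(np.array(robot.current_contact_force())-f0).round(1),round(robot.current_finger_gap(),3),round(robot.current_time_s(),2))
    if h:break
print(np.round(robot.current_joint_positions()))
for n in("side","top"):
    f=vision.grab_frame(n); cv2.imwrite(f"pics/{n}6.png",f[:,:,::-1])
a=cv2.imread("pics/top6.png"); b=cv2.imread("pics/side6.png")
cv2.imwrite("pics/d6.png",np.hstack([cv2.resize(a[130:330,190:390],(400,400)),cv2.resize(b[60:260,280:480],(400,400))]))
```

```text
-0.02 0.035 False [  3.3   1.  -10.8] 0.433 15.98
-0.04 0.085 False [  2.9   1.2 -10.2] 0.432 16.68
the arm cannot follow that straight line within its joint ranges -0.055 0.135
[-14. -13.   1. 133.   2.  33.  87.]
```

View pics/d6.png

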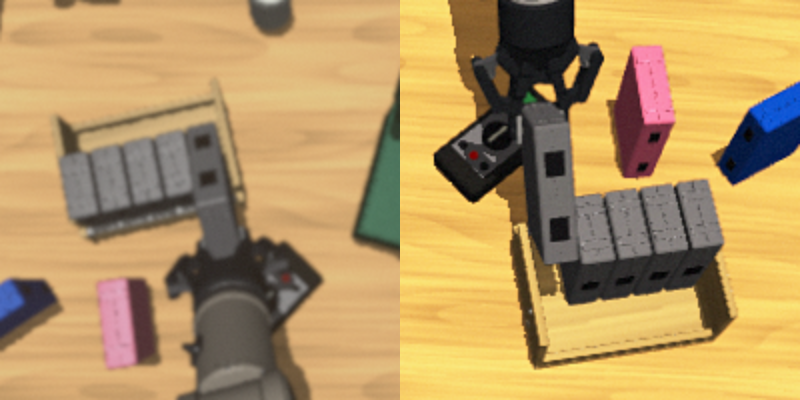

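The case is rising freely, with no slip. J2 is near its limit, so I'll continue straight up or slightly back.

Run:
```python
from h import *
X=Rz(R[2])@[1,0,0]
o=robot.current_eef_rot()
p=np.array(robot.current_tool_pos())
print(p,o)
def ik(p,o):
    q=robot.inverse_kinematics(p,o); return None if q is None else np.round(q,0).tolist()
for dx in(0,.02,.04,.06):
  for dz in(.03,.06,.09,.12): print(dx,dz,ik(p+dx*X+[0,0,dz],o), ik(p+dx*X+[0,0,dz],rpy(R[2],72,1)[0]))
```

```text
[0.41214491 0.07826394 0.19635983] [-179.9966608    27.85085266 -167.71208597]
0 0.03 [-14.0, -15.0, 1.0, 130.0, 1.0, 38.0, 88.0] [-15.0, -9.0, 2.0, 122.0, 1.0, 50.0, 89.0]
0 0.06 [-14.0, -17.0, 0.0, 126.0, 1.0, 43.0, 88.0] [-15.0, -11.0, 2.0, 118.0, 1.0, 54.0, 89.0]
0 0.09 None [-15.0, -12.0, 1.0, 115.0, 1.0, 59.0, 89.0]
0 0.12 None [-15.0, -12.0, 1.0, 111.0, 1.0, 63.0, 89.0]
0.02 0.03 [-15.0, -12.0, 1.0, 128.0, 1.0, 37.0, 88.0] [-15.0, -7.0, 2.0, 119.0, 1.0, 49.0, 89.0]
0.02 0.06 [-14.0, -14.0, 1.0, 124.0, 1.0, 42.0, 88.0] [-15.0, -8.0, 2.0, 116.0, 1.0, 54.0, 89.0]
0.02 0.09 [-14.0, -15.0, 1.0, 121.0, 1.0, 47.0, 88.0] [-15.0, -9.0, 2.0, 113.0, 1.0, 58.0, 89.0]
0.02 0.12 [-14.0, -16.0, 0.0, 117.0, 1.0, 51.0, 88.0] [-15.0, -10.0, 2.0, 109.0, 1.0, 63.0, 89.0]
0.04 0.03 [-15.0, -10.0, 1.0, 126.0, 1.0, 36.0, 88.0] [-15.0, -4.0, 2.0, 117.0, 0.0, 49.0, 89.0]
0.04 0.06 [-15.0, -11.0, 1.0, 122.0, 1.0, 41.0, 88.0] [-15.0, -5.0, 2.0, 114.0, 1.0, 53.0, 89.0]
0.04 0.09 [-15.0, -13.0, 1.0, 119.0, 1.0, 46.0, 88.0] [-15.0, -7.0, 2.0, 111.0, 1.0, 58.0, 89.0]
0.04 0.12 [-14.0, -14.0, 1.0, 116.0, 1.0, 50.0, 88.0] [-15.0, -7.0, 2.0, 107.0, 1.0, 62.0, 89.0]
0.06 0.03 [-15.0, -7.0, 1.0, 123.0, 1.0, 36.0, 88.0] [-15.0, -2.0, 2.0, 115.0, 0.0, 49.0, 89.0]
0.06 0.06 [-15.0, -9.0, 1.0, 120.0, 1.0, 41.0, 88.0] [-15.0, -3.0, 2.0, 112.0, 0.0, 53.0, 89.0]
0.06 0.09 [-15.0, -10.0, 1.0, 117.0, 1.0, 45.0, 88.0] [-16.0, -4.0, 2.0, 109.0, 0.0, 58.0, 89.0]
0.06 0.12 [-15.0, -11.0, 1.0, 114.0, 1.0, 50.0, 88.0] [-16.0, -5.0, 2.0, 105.0, 0.0, 62.0, 89.0]
```

Run:
```python
from h import *
X=Rz(R[2])@[1,0,0]
p=np.array(robot.current_tool_pos())
robot.line_to(p+.02*X+[0,0,.12],velocity=.15)
print("F",np.round(robot.current_contact_force(),1),"M",np.round(robot.current_torque(),2),robot.current_time_s(),robot.current_finger_gap())
o,z=rpy(TB[2],62+47.8,1)
for dz in(.17,.19,.21):
    g=w(TB,(-.0525-.008+.020,.105,.005+.130+dz))[0]; q=robot.inverse_kinematics(g,o);print(dz,None if q is None else np.round(q))
via=[.43,-.03,.34]
o1,_=rpy((TB[2]+R[2])/2,85,1)
robot.move_to(via,o1)
g=w(TB,(-.0525-.008+.020,.105,.005+.130+.18))[0]
robot.move_to(g,o)
print(g,robot.current_tool_pos(),robot.current_time_s(),robot.current_finger_gap())
for n in("side","top"):
    f=vision.grab_frame(n); cv2.imwrite(f"pics/{n}7.png",f[:,:,::-1])
a=cv2.imread("pics/top7.png"); b=cv2.imread("pics/side7.png")
cv2.imwrite("pics/d7.png",np.hstack([cv2.resize(a[100:300,330:530],(400,400)),cv2.resize(b[40:240,130:330],(400,400))]))
cv2.imwrite("pics/d7b.png",np.hstack([cv2.resize(a[130:270,210:350],(400,400)),cv2.resize(b[100:240,310:450],(400,400))]))
```

```text
F [ 0.1  0.6 -4.3] M [-0.27  1.21 -0.05] 17.725 0.4324878635199649
0.17 [ -1.  24.  27.  75.  -8. 103.  99.]
0.19 [ -0.  24.  26.  72.  -7. 105.  99.]
0.21 [  0.  24.  26.  70.  -7. 108.  98.]
[ 0.45735516 -0.15655067  0.315     ] [ 0.45803956 -0.15590552  0.31341568] 18.8667 0.4350597200322916
```

View pics/d7.png

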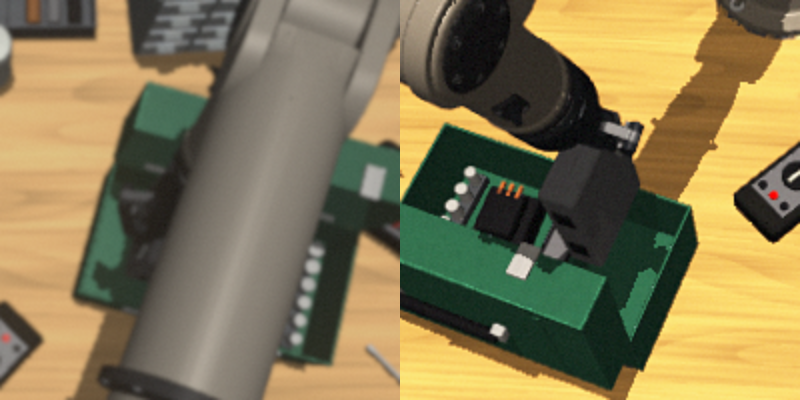

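View pics/d7b.png

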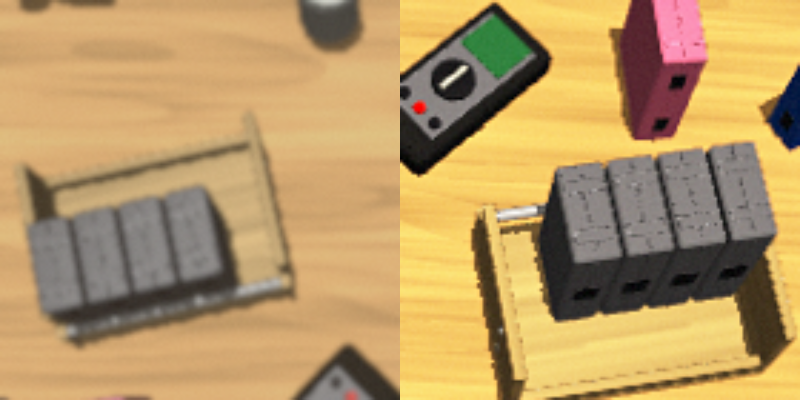

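The four other cases stand undisturbed. I'll check the held case's tilt with an overlay in the side view.

```bash
cat > ov.py <<'E'
from h import *
def ov(png,n,crop,sc,out,tilts,g,extra=0):
    im=cv2.imread(png);x0,y0,x1,y1=crop;im=cv2.resize(im[y0:y1,x0:x1],None,fx=sc,fy=sc,interpolation=cv2.INTER_CUBIC)
    gl=Rz(-TB[2])@(np.array(g)-np.r_[TB[0],TB[1],0])
    for t,col in tilts:
        c,s=np.cos(t),np.sin(t);P=[]
        for lx,lz in((0,0),(.105,0),(.105,.15),(0,.15)):
            ax,az=lx-.020,lz-.130
            for k in(-1,1):P.append(w(TB,(gl[0]+c*ax-s*az,gl[1]+k*.019,gl[2]+s*ax+c*az))[0])
        u=(proj(np.array(P),n)-[x0,y0]+.5)*sc-.5
        for i in range(4):
            for k in(0,1): cv2.line(im,*[tuple(int(v) for v in u[j]) for j in(2*i+k,(2*i+2+k)%8)],col,1)
            cv2.line(im,*[tuple(int(v) for v in u[j]) for j in(2*i,2*i+1)],col,1)
    cv2.imwrite(out,im)
E
python3 - <<'E'
from ov import *
g=robot.current_tool_pos();o,z=rpy(TB[2],109.8,1)
g=np.array(g)-.002*z
ov("pics/side7.png","side",(185,100,265,185),7,"pics/v7.png",((0,(0,255,255)),(.15,(0,0,255)),(-.15,(255,255,0))),g)
ov("pics/side7.png","side",(185,100,265,185),7,"pics/v7b.png",(),g)
E
python3 -c "
import cv2,numpy as np
a=cv2.imread('pics/v7.png');b=cv2.imread('pics/v7b.png');c=np.hstack([a,b]);c=cv2.resize(c,(800,425));cv2.imwrite('pics/v7c.png',cv2.convertScaleAbs(c,alpha=1.6,beta=20))"
```

```text
(no output)
```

View pics/v7c.png

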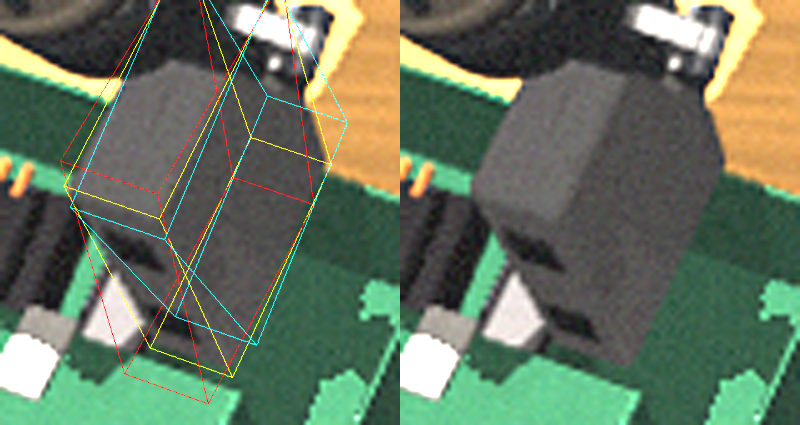

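Run:
```python
from ov import *
o,z=rpy(TB[2],109.8,1); g=np.array(robot.current_tool_pos())-.002*z
gl=Rz(-TB[2])@(g-np.r_[TB[0],TB[1],0])
obs=[(.105,.15,-1,(72,190)),(.105,.15,1,(160,222)),(.105,0,1,(232,365)),(.105,0,-1,(146,335)),(0,0,1,(325,161))]
def f(x):
    t,dx,dy,dz=x;c,s=np.cos(t),np.sin(t);r=[]
    for lx,lz,k,p in obs:
        ax,az=lx-.02,lz-.13
        P=w(TB,(gl[0]+dx+c*ax-s*az,gl[1]+dy+k*.019,gl[2]+dz+s*ax+c*az))
        r.append(proj(P,"side")[0]-uncrop(p,(185,100),5))
    return np.r_[np.concatenate(r),np.array([dx,dy,dz])/.003*.7]
r=least_squares(f,[0,0,0,0]);print(r.x.round(4),r.fun.round(1))
```

```text
[-0.0229 -0.0014 -0.0021 -0.0022] [-1.9 -0.5 -0.4 -0.5  0.4  1.   1.2  1.2  1.3 -1.  -0.3 -0.5 -0.5]
```

The tilt is only about −0.02 rad. I'll correct it and lower slowly until I feel contact.

Run:
```python
from h import *
o,z=rpy(TB[2],108.5,1)
G=lambda dz:w(TB,(-.0525-.006+.020,.106,.135+dz))[0]
robot.line_to(G(.12),o,velocity=.12)
print(robot.line_to(G(.025),o,velocity=.15,f_stop=10),np.round(robot.current_contact_force(),1))
robot.pause(.2);f0=np.array(robot.current_contact_force())
h=robot.line_to(G(-.012),o,velocity=.025,f_stop=4)
p=robot.current_tool_pos();print(h,p,p[2]-.135,(np.array(robot.current_contact_force())-f0).round(1),np.round(robot.current_torque(),2),robot.current_time_s())
for n in("side","top"):
    f=vision.grab_frame(n); cv2.imwrite(f"pics/{n}8.png",f[:,:,::-1])
b=cv2.imread("pics/side8.png")
cv2.imwrite("pics/d8.png",cv2.convertScaleAbs(cv2.resize(b[60:220,150:310],(600,600),interpolation=cv2.INTER_CUBIC),alpha=1.5,beta=15))
```

```text
False [ 0.2 -0.1 -4. ]
True [ 0.45944184 -0.15612151  0.13226526] -0.0027347390564779195 [ 0.9 -1.5  8.6] [ 0.03 -0.1   0.03] 21.6417
```

View pics/d8.png

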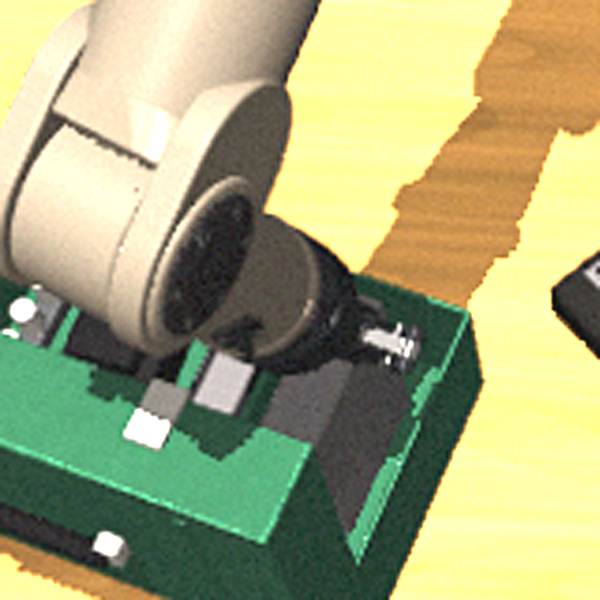

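Run:
```python
from h import *
fingers.gripper_to(.62,20); robot.pause(.3)
p=np.array(robot.current_tool_pos());print(p,np.round(robot.current_contact_force(),1))
print(robot.line_to(p+[0,0,.06],velocity=.08,f_stop=8))
robot.line_to(p+[0,0,.22],velocity=.2)
o,z=rpy(TB[2],90,1)
q=robot.inverse_kinematics(w(TB,(.09+.056+.04,0,.38))[0],o);print(None if q is None else np.round(q))
robot.move_to(w(TB,(-.02,-.02,.42))[0],o)
print(np.round(robot.current_joint_positions()),robot.current_time_s())
for n in("side","top"):
    f=vision.grab_frame(n); cv2.imwrite(f"pics/{n}9.png",f[:,:,::-1])
a=cv2.imread("pics/top9.png"); b=cv2.imread("pics/side9.png")
cv2.imwrite("pics/d9.png",cv2.convertScaleAbs(np.hstack([cv2.resize(a[120:300,340:520],(400,400)),cv2.resize(b[60:240,130:310],(400,400))]),alpha=1.4,beta=10))
```

```text
[ 0.45808096 -0.15549611  0.13054226] [ 0.8 -0.6  0.4]
False
[ 19.  44.  23.  29. -17. 109. 104.]
[ 12.  14.  25.  69.  -6.  98. 109.] 24.825
```

View pics/d9.png

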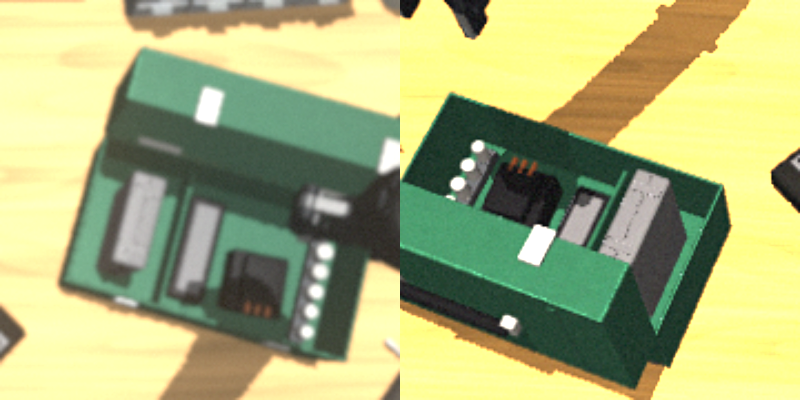

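The case stands in the bay at top crop (138,220), aligned with the box. I'll check its upright position numerically against an overlay.

Run:
```python
from h import *
def ov(n,crop,sc):
    im=cv2.imread(f"pics/{n}9.png");x0,y0,x1,y1=crop;im=cv2.resize(im[y0:y1,x0:x1],None,fx=sc,fy=sc,interpolation=cv2.INTER_CUBIC)
    P=[w(TB,(-.0525-.006+lx,.105+k*.019,.005+lz))[0] for lx,lz in((0,0),(.105,0),(.105,.15),(0,.15)) for k in(-1,1)]
    u=(proj(np.array(P),n)-[x0,y0]+.5)*sc-.5
    for i in range(4):
        for k in(0,1): cv2.line(im,*[tuple(int(v) for v in u[j]) for j in(2*i+k,(2*i+2+k)%8)],(0,255,255),1)
        cv2.line(im,*[tuple(int(v) for v in u[j]) for j in(2*i,2*i+1)],(0,255,255),1)
    return im
cv2.imwrite("pics/v9.png",np.hstack([ov("top",(365,170,445,270),5),ov("side",(210,120,290,220),5)]))
```

```text
(no output)
```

View pics/v9.png

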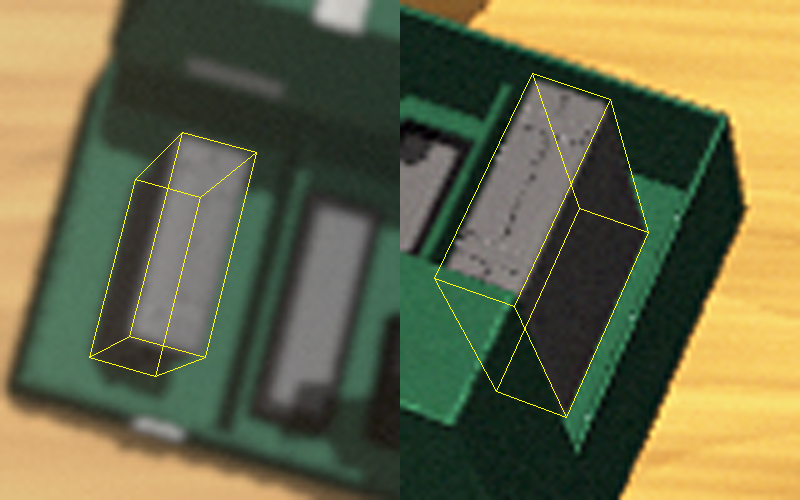

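The case is upright, within about 2 mm of the intended placing. Now the lid, from behind and then down.

```bash
cat > lid.py <<'E'
from h import *
def lp(a,lx=-.160,lz=.056):
    c,s=np.cos(a),np.sin(a); return np.array([.09+c*lx+s*lz,-s*lx+c*lz+.11])
def tcp(a,off=.011,dz=0,y=0.0):
    q=lp(a); return w(TB,(q[0]+off,y,q[1]+.017+dz))[0]
E
python3 - <<'E'
from lid import *
o,z=rpy(TB[2],90,1)
fingers.gripper_to(0.0,40)
try: robot.move_to(w(TB,(.19,0,.385))[0],o)
except robot.PlanningError as e: print(e); raise SystemExit
print(robot.line_to(w(TB,(.19,0,tcp(1.52)[2]))[0],velocity=.15,f_stop=10))
print(np.round(robot.current_joint_positions()),robot.current_time_s())
h=robot.line_to(tcp(1.47),velocity=.08,f_stop=12)
print(h,np.round(robot.current_contact_force(),1),robot.current_tool_pos(),tcp(1.47))
for n in("side",):
    f=vision.grab_frame(n); cv2.imwrite(f"pics/{n}10.png",f[:,:,::-1])
cv2.imwrite("pics/d10.png",cv2.resize(f[60:260,60:320,::-1],None,fx=3,fy=3))
E
```

```text
False
[ 15.  41.  25.  46. -17.  95. 106.] 27.125
False [ 2.1 -0.7  1.7] [ 0.60210687 -0.30885046  0.29282456] [ 0.60130999 -0.30855358  0.29182294]
```

View pics/d10.png

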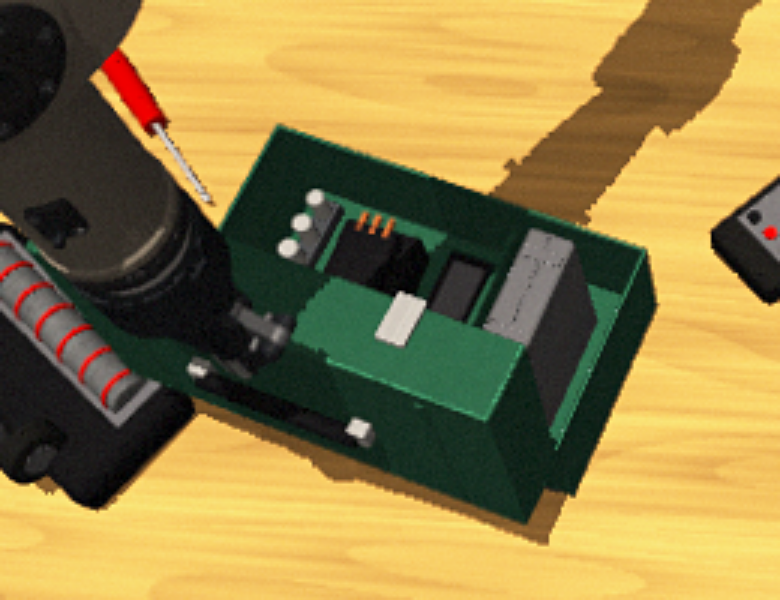

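The fingertip is behind the lid near mid-length and just in contact (2 N). I'll follow the arc down.

Run:
```python
from lid import *
for a in(1.3,1.1,.9,.7,.5,.35,.2,.1,.03):
    h=robot.line_to(tcp(a),velocity=.12,f_stop=20)
    print(a,h,np.round(robot.current_contact_force(),1),round(robot.current_time_s(),2))
    if h:break
else:
    h=robot.line_to(tcp(0,dz=-.008),velocity=.03,f_stop=14)
    print(h,np.round(robot.current_contact_force(),1),robot.current_tool_pos()[2]-tcp(0)[2])
for n in("side","top"):
    f=vision.grab_frame(n); cv2.imwrite(f"pics/{n}11.png",f[:,:,::-1])
a=cv2.imread("pics/top11.png");b=cv2.imread("pics/side11.png")
cv2.imwrite("pics/d11.png",np.hstack([cv2.resize(a[100:300,350:550],(400,400)),cv2.resize(b[60:260,80:280],(400,400))]))
```

```text
1.3 False [ 0.3 -0.2  0.8] 28.33
1.1 False [ 0.1 -0.3  0.4] 28.77
0.9 False [ 0.9  0.2 -0.2] 29.2
0.7 False [-0.2  0.4  0.1] 29.63
0.5 False [-0.1  0.3  0.8] 30.07
0.35 False [-0.3 -0.1  0.7] 30.43
0.2 False [ 0.  -0.2  1.4] 30.78
0.1 False [0.4 0.7 0.6] 31.07
0.03 False [ 0.1 -0.1 -0.4] 31.32
True [-1.1 -0.1  4.3] 0.0006109378627062179
```

View pics/d11.png

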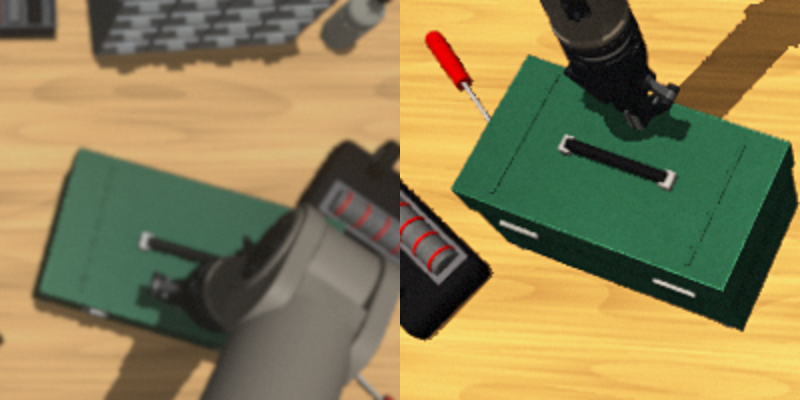

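The lid looks shut, with the tip stopped 0.6 mm from the expected height. I'll press once more, retreat and verify.

Run:
```python
from lid import *
h=robot.line_to(tcp(0,dz=-.006),velocity=.03,f_stop=15)
print(h,np.round(robot.current_contact_force(),1),robot.current_tool_pos()[2]-tcp(0)[2]); robot.pause(.2)
print(np.round(robot.current_contact_force(),1))
p=np.array(robot.current_tool_pos()); robot.line_to(p+[0,0,.2],velocity=.2)
o,_=rpy(TB[2],90,1)
robot.move_to([.35,-.15,.42],o); robot.move_j([72.1,17.8,.8,86.6,-.25,75.6,-1.6])
print(robot.current_time_s())
for n in("side","top"):
    f=vision.grab_frame(n); cv2.imwrite(f"pics/{n}12.png",f[:,:,::-1])
import itertools
def ov(n,crop,sc):
    im=cv2.imread(f"pics/{n}12.png");x0,y0,x1,y1=crop;im=cv2.resize(im[y0:y1,x0:x1],None,fx=sc,fy=sc)
    for a,col in((0,(0,255,255)),(.05,(0,0,255))):
        P=[w(TB,(lp(a,x,z)[0],y,lp(a,x,z)[1]))[0] for x,z in((-.184,0),(-.184,.056),(0,.056),(0,0)) for y in(-.168,.168)]
        u=(proj(np.array(P),n)-[x0,y0]+.5)*sc-.5
        for i in range(4):
            for k in(0,1): cv2.line(im,*[tuple(int(v) for v in u[j]) for j in(2*i+k,(2*i+2+k)%8)],col,1)
            cv2.line(im,*[tuple(int(v) for v in u[j]) for j in(2*i,2*i+1)],col,1)
    return im
cv2.imwrite("pics/v12.png",np.hstack([ov("top",(355,160,535,300),2.2),ov("side",(85,70,265,210),2.2)]))
a=cv2.imread("pics/top12.png");b=cv2.imread("pics/side12.png")
cv2.imwrite("pics/e12.png",np.hstack([a[60:360,200:600],b[60:360,60:460]]))
```

```text
True [0.2 0.6 4.9] 0.0006465498743694342
[-0.9  0.2  5.1]
35.5583
```

View pics/v12.png

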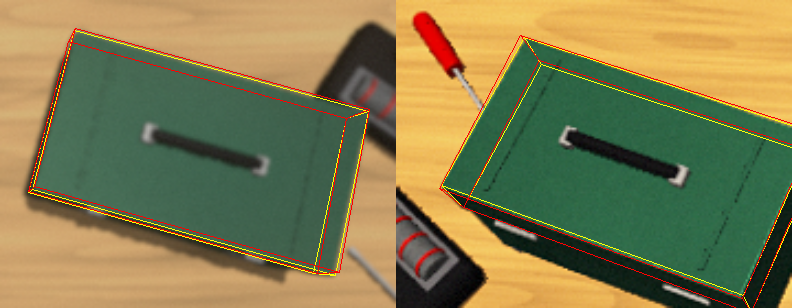

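View pics/e12.png

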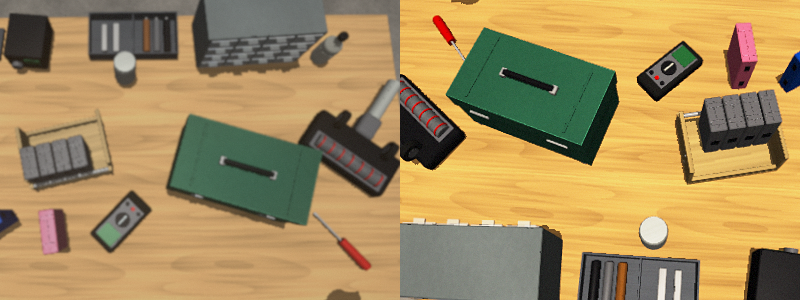

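The lid matches the shut outline, and two presses stopped hard at the same height. Four cases stand in the rack, the can is where it was, and the arm is clear.

```bash
python3 -c "
from station import *
from station import workorder
print(workorder.close_job())"
```

```text
the job is handed in; nothing more can be done
None
```

The deep case now stands upright in the toolbox's free bay, the lid is shut, and I handed the job in about 36 s into the 72 s allowed. `close_job()` reports no verdict, so the checks below are my own.

- **Choosing:** The target was the grey case at the −y end of the rack. It reached farther back than the other four and had two latches. The blue and pink look-alikes were left alone.
- **Tipping:** I tipped it by its top back edge until it leaned on the rail by itself at about 0.83 rad.
- **Drawing out:** I gripped it across its thickness at the top of its spine and lifted it out. The finger gap read about 37 mm against the 38 mm thickness, with no slip.
- **Setting down:** I lowered it until I felt contact, then let go. The overlay showed it upright, within about 2 mm of where I aimed. I aimed 6 mm towards the front from the middle of the bay.
- **Lid:** I pushed it over from behind and then down. Two presses stopped at the same height, within 1 mm of the shut height, and the outline matches a shut lid in both cameras. The case itself cannot be seen under the lid, so its final pose rests on the view before closing.
- **Surroundings:** The last pictures show the other four cases standing in the rack, the can apparently where it was (judged by eye), and the arm clear of everything.

No check failed. The calibration left 1–2 px mismatches between the two cameras. The first lift step also read about 11 N downward instead of roughly 4 N, probably from rubbing on the rail, and it dropped to 4.3 N once the case was free.

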